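Line up the coasters on the hearth and set out the new candleholder

ROBOT

A 6-joint arm with a two-finger parallel gripper is mounted at the origin on the work surface. World frame = base frame: x ahead of the robot, y to its left, z up, the work surface at z = 0. Lengths are in m, angles in rad, forces in N, time in s.
With the tool pointing down it reaches from about 0.325 to 0.85 m from the base axis. Payload 4.4 kg.
Tool frame: the origin (TCP) lies midway between the tips of the shut fingers; the grasp point (between the pads) lies r.tcp_to_grasp behind it (r.tcp_to_grasp is the distance from the TCP to the grasp point, in m); z points along the fingers, y is the line along which they close (so a half turn about z gives the same grasp; the last joint's range is limited). The gripper opens to 94 mm and grips with 3 to 60 N. Pads are 16 mm wide; open, the fingers measure 119 mm over their backs; the gripper's body (75 mm by 177 mm) begins 78 mm behind the grasp point.
Start: joints at [-1.258, 0.207, 1.542, -0, 1.393, -0.15], TCP at [0.257, -0.514, 0.205] pointing down, gripper open.
Joint ranges: [-2.73, 2.73], [-0.86, 2.22], [0.23, 2.46], [-1.11, 4.25], [0.08, 2.63], [-2.82, 2.82]. Speed limits (rad/s): [2.79, 2.79, 3.14, 3.14, 3.14, 3.14].

INTERFACE

Orientations are given as a unit quaternion [w, x, y, z].
In Python, from plant import get_state, snapshot, camera_model, r gives the robot as it stands.
- The arm moves only by the shell command python3 -m jog 'ROWS' [FORCE]. ROWS is JSON, a list of rows, each a list of 5 numbers: the shift along the tool's x, y, z in cm, then the turn about the tool's z in degrees, then the opening, from 0 (shut) to 1 (fully open). In form: [[tx, ty, tz, spin, fingers], ...]. A call has 1 to 12 rows; each row is the pose to reach, as a shift and turn from the pose commanded when the call began, along the tool's axes at that moment; what a row does not reach only later rows make up. A row lasts 1/10 s, in which the tool goes at most 50 mm and 8.59 degrees, less where a joint would pass 70% of its speed; a pose out of reach is approached as far as the arm can. A call with a gripper value outside its range is refused whole. The fingers move at their own pace and stop on an object; FORCE is the grip in N (left out, the last holds). Time passes only in rows, so rows that repeat a pose let the fingers close. It gives the time, the measured TCP pose, the force, the opening and the grip force at its end, in the units of the state.
- get_state(): the state, without advancing time (a new reading comes with each control period).
- snapshot(name): name is "scene" or "side" or "wrist"; returns the picture (480x640x3 uint8, blue, green, red); there is no depth.
- camera_model(name): a dict with "fovy" (degrees; the focal length in pixels is half the picture's height over the tangent of half this angle, whatever the lens; pixels are square), "cx", "cy" (the principal point, pixels), "cam_to_world" (4x4, takes a point from camera to world coordinates). Camera axes: x right, y down, z forward; pixel columns grow to the right and rows downward; lengths in m; the calibration is good to about 2 mm. A picture is of the moment at which its call begins: read the wrist's pose just before it. camera_model takes no time and is no camera call; for the wrist camera it gives the pose at the moment of the call.
- r.sign_off(): hands the job in; it is judged then, once.
The state is a dict: "t": time; "q": joint angles; "joint_velocities": joint speeds; "joint_torque": joint torques, N m; "tool_pos": TCP position; "tcp_rot": TCP orientation; "force": force on the tool from outside, world axes, zero at the start; "ft_torque": the same for the moment, N m; "finger_gap": finger opening in m; "gripper_force": force on a finger pad.
Only numpy, scipy, OpenCV 4.12 (cv2) and the standard library are available. Lean on these libraries where they do the work, as an engineer would, in place of code of your own. Each camera call takes 0.05 s, during which the arm holds its last target. There are 200 camera calls.

TASK

Nudge the three loose juniper coasters along the hearth, without lifting them, into an even row: one centred on each of the three kerbstones, one side flush against the kerb. Then lift the clay candleholder out of its plaster mould and set it down upright, not dropped, in the centre of the middle coaster. Leave the black vase, the lantern with its button, and the glass dish as they are.

Things in the scene. Friction and masses are not known exactly. Their poses are not given: they have to be found in the camera images.
- coaster_a: square juniper-wood coaster, 90 x 90 x 14 mm, about 75 g, with a darker circle inlaid in its top, loose near the robot; the three are interchangeable. Origin: centre of its underside; x and y parallel to its sides, z up. Slides when pushed at its sides; if askew it turns square to a pushing bar, its touching edge sticking to the bar
- coaster_b: square juniper-wood coaster, 90 x 90 x 14 mm, about 75 g, with a darker circle inlaid in its top, loose near the robot; the three are interchangeable. Origin: centre of its underside; x and y parallel to its sides, z up. Slides when pushed at its sides; if askew it turns square to a pushing bar, its touching edge sticking to the bar
- coaster_c: square juniper-wood coaster, 90 x 90 x 14 mm, about 75 g, with a darker circle inlaid in its top, loose near the robot; the three are interchangeable. Origin: centre of its underside; x and y parallel to its sides, z up. Slides when pushed at its sides; if askew it turns square to a pushing bar, its touching edge sticking to the bar
- kerb: fixed low straight kerb of three sandstone blocks beyond the coasters, 50 mm deep, 30 mm high; blocks 134 mm long, 6 mm dark joints (140 mm centre to centre: even gaps between coasters are 50 mm). Origin: foot of its front face (towards the robot) at the middle; x points from the front face square into the stone, y along the kerb to the robot's left
- kerb_left (a point): foot of the kerb's front face (where the face meets the hearth) at the middle of the left (+y) kerbstone; axes as the kerb's. A coaster flush and centred on this stone has its origin 45 mm before it (at x = -45 mm, y = 0 in this frame)
- kerb_mid (a point): foot of the kerb's front face (where the face meets the hearth) at the middle of the middle kerbstone; axes as the kerb's. A coaster flush and centred on this stone has its origin 45 mm before it (at x = -45 mm, y = 0 in this frame)
- kerb_right (a point): foot of the kerb's front face (where the face meets the hearth) at the middle of the right (-y) kerbstone; axes as the kerb's. A coaster flush and centred on this stone has its origin 45 mm before it (at x = -45 mm, y = 0 in this frame)
- mould: fixed white plaster mould, a block 100 x 100 x 22 mm to the robot's left, with an open round cavity 59 mm wide and 14 mm deep in the middle of its top. Origin: centre of its underside
- holder: terracotta candleholder, about 160 g, upright in the mould: round foot 56 mm wide, 14 mm thick (sunk in the cavity, underside 8 mm above the hearth, 1.5 mm play all round), on it a plain round column 34 mm wide up to 60 mm above the underside. Origin: centre of its underside; z up the column. Comes straight up out of the mould
- vase: black clay wedding vase with two spouts and an arched handle, 120 mm wide, 230 mm tall, loose, to the robot's right; bystander. Origin: centre of its underside
- lantern: fixed white ceramic candleholder-shaped lantern, 100 mm wide foot, about 105 mm tall with its push button on top, a looped handle at its +y side, to the far left; bystander. Origin: centre of its underside
- lantern_button (a joint): push button on top of the lantern: 0 m when up, 0.006 m fully pressed; not to be pressed
- dish: round glass dish, 110 mm wide, 30 mm tall, loose on a tiny round turntable (120 mm wide, 21 mm tall) to the far right; bystander. Origin: centre of its underside
Mind the look-alikes: they are no part of the job. What is shaped like the coaster_b but blue or red is not meant. Leave any pink look-alike of the coaster_c alone.

How it is judged:
On the way, in this order (a step that is already met when the one before it is completed fails the run):
1. the three coasters form the row, one flush and centred on each kerbstone (((x of coaster_a in the frame of kerb_left between -0.051 and -0.04 m and y of coaster_a in the frame of kerb_left between -0.008 and 0.008 m and height (world z) of coaster_a below 0.006 m and (angle between the x axis of coaster_a and the x axis of kerb, either way round below 0.06 rad or angle between the y axis of coaster_a and the x axis of kerb, either way round below 0.06 rad)) or (x of coaster_b in the frame of kerb_left between -0.051 and -0.04 m and y of coaster_b in the frame of kerb_left between -0.008 and 0.008 m and height (world z) of coaster_b below 0.006 m and (angle between the x axis of coaster_b and the x axis of kerb, either way round below 0.06 rad or angle between the y axis of coaster_b and the x axis of kerb, either way round below 0.06 rad)) or (x of coaster_c in the frame of kerb_left between -0.051 and -0.04 m and y of coaster_c in the frame of kerb_left between -0.008 and 0.008 m and height (world z) of coaster_c below 0.006 m and (angle between the x axis of coaster_c and the x axis of kerb, either way round below 0.06 rad or angle between the y axis of coaster_c and the x axis of kerb, either way round below 0.06 rad))) and ((x of coaster_a in the frame of kerb_mid between -0.051 and -0.04 m and y of coaster_a in the frame of kerb_mid between -0.008 and 0.008 m and height (world z) of coaster_a below 0.006 m and (angle between the x axis of coaster_a and the x axis of kerb, either way round below 0.06 rad or angle between the y axis of coaster_a and the x axis of kerb, either way round below 0.06 rad)) or (x of coaster_b in the frame of kerb_mid between -0.051 and -0.04 m and y of coaster_b in the frame of kerb_mid between -0.008 and 0.008 m and height (world z) of coaster_b below 0.006 m and (angle between the x axis of coaster_b and the x axis of kerb, either way round below 0.06 rad or angle between the y axis of coaster_b and the x axis of kerb, either way round below 0.06 rad)) or (x of coaster_c in the frame of kerb_mid between -0.051 and -0.04 m and y of coaster_c in the frame of kerb_mid between -0.008 and 0.008 m and height (world z) of coaster_c below 0.006 m and (angle between the x axis of coaster_c and the x axis of kerb, either way round below 0.06 rad or angle between the y axis of coaster_c and the x axis of kerb, either way round below 0.06 rad))) and ((x of coaster_a in the frame of kerb_right between -0.051 and -0.04 m and y of coaster_a in the frame of kerb_right between -0.008 and 0.008 m and height (world z) of coaster_a below 0.006 m and (angle between the x axis of coaster_a and the x axis of kerb, either way round below 0.06 rad or angle between the y axis of coaster_a and the x axis of kerb, either way round below 0.06 rad)) or (x of coaster_b in the frame of kerb_right between -0.051 and -0.04 m and y of coaster_b in the frame of kerb_right between -0.008 and 0.008 m and height (world z) of coaster_b below 0.006 m and (angle between the x axis of coaster_b and the x axis of kerb, either way round below 0.06 rad or angle between the y axis of coaster_b and the x axis of kerb, either way round below 0.06 rad)) or (x of coaster_c in the frame of kerb_right between -0.051 and -0.04 m and y of coaster_c in the frame of kerb_right between -0.008 and 0.008 m and height (world z) of coaster_c below 0.006 m and (angle between the x axis of coaster_c and the x axis of kerb, either way round below 0.06 rad or angle between the y axis of coaster_c and the x axis of kerb, either way round below 0.06 rad)))), for 0.2 s.
2. the candleholder is lifted clear of its mould (height (world z) of holder above 0.03 m), for 0.1 s.
At the end, for the whole second after the job is handed in: Each kerbstone has a coaster flat before it, parallel within 0.06 rad, its centre 40 to 51 mm from the kerb face and within 8 mm of the stone's middle; the candleholder rests upright (0.1 rad) on the middle coaster, within 15 mm of its centre. All at rest (all of step 1 and (((x of coaster_a in the frame of kerb_mid between -0.051 and -0.04 m and y of coaster_a in the frame of kerb_mid between -0.008 and 0.008 m and height (world z) of coaster_a below 0.006 m and (angle between the x axis of coaster_a and the x axis of kerb, either way round below 0.06 rad or angle between the y axis of coaster_a and the x axis of kerb, either way round below 0.06 rad)) and horizontal distance between holder and coaster_a below 0.015 m) or ((x of coaster_b in the frame of kerb_mid between -0.051 and -0.04 m and y of coaster_b in the frame of kerb_mid between -0.008 and 0.008 m and height (world z) of coaster_b below 0.006 m and (angle between the x axis of coaster_b and the x axis of kerb, either way round below 0.06 rad or angle between the y axis of coaster_b and the x axis of kerb, either way round below 0.06 rad)) and horizontal distance between holder and coaster_b below 0.015 m) or ((x of coaster_c in the frame of kerb_mid between -0.051 and -0.04 m and y of coaster_c in the frame of kerb_mid between -0.008 and 0.008 m and height (world z) of coaster_c below 0.006 m and (angle between the x axis of coaster_c and the x axis of kerb, either way round below 0.06 rad or angle between the y axis of coaster_c and the x axis of kerb, either way round below 0.06 rad)) and horizontal distance between holder and coaster_c below 0.015 m)) and height (world z) of holder between 0.01 and 0.018 m and angle between holder's own z axis and vertical below 0.1 rad and linear speed of each of holder, coaster_a, coaster_b, coaster_c below 0.02 m/s); the robot touches nothing.
It fails at once if a coaster is lifted off the hearth (more than 20 mm) (height (world z) of any of coaster_a, coaster_b, coaster_c above 0.02 m).
It fails at once if the candleholder is dropped (faster than 0.5 m/s with no finger on it) (linear speed of holder above 0.5 m/s and contact force between holder and the fingers below 0.05 N).
It fails at once if the vase or the glass dish is displaced by more than 20 mm or the vase tipped (distance of any of vase, dish from where it was at the start of the episode above 0.02 m or angle between vase's own z axis and vertical above 0.2 rad).
It fails at once if the lantern's button is pressed (value of joint lantern_button above 0.003 m).
It also fails if it takes over 72 s, if anything falls off the work surface, if the arm or the gripper's body presses on something with over 40 N, if the wrist force passes 120 N, or if a joint passes its speed limit or range.

## Working session

There is one attempt and no reset: what is moved stays moved. The work goes in short steps, Python scripts to look and compute and a shell command to move; the robot and the scene stay as the last step left them, time stands still between calls to the robot, and variables do not carry over. Pictures are saved under pics/ and viewed, at most 10 in all, crops included, and the job is handed in when it is done.

```bash
ls; mkdir -p pics
python3 - <<'E'
from plant import *
import cv2
s=get_state();print(s['t'],s['tool_pos'],s['tcp_rot'],r.tcp_to_grasp)
for n in("scene","side"):
    cv2.imwrite(f"pics/{n}0.png",snapshot(n));c=camera_model(n);print(n,c)
E
```

```text
pics
0.0 [ 0.25695305 -0.51348207  0.20429612] [-1.13055972e-03  9.73234330e-01  2.29812213e-01 -9.27899108e-05] 0.0188
scene {'fovy': 42.57108030786546, 'cx': 317.5820182509793, 'cy': 243.5499342453805, 'cam_to_world': array([[ 0.65643583,  0.38979435, -0.64587334,  1.43674519],
       [ 0.75399696, -0.36635821,  0.54522495, -0.8180335 ],
       [-0.02409539, -0.84489173, -0.53439441,  0.85373691],
       [ 0.        ,  0.        ,  0.        ,  1.        ]])}
side {'fovy': 42.270543392179896, 'cx': 319.0932636644783, 'cy': 239.4853947014366, 'cam_to_world': array([[ 0.96993542, -0.18795192,  0.15459418,  0.25892202],
       [-0.24335013, -0.75544755,  0.60834177, -1.05437954],
       [ 0.00244879, -0.62767274, -0.77847346,  1.39121183],
       [ 0.        ,  0.        ,  0.        ,  1.        ]])}
```

View pics/scene0.png

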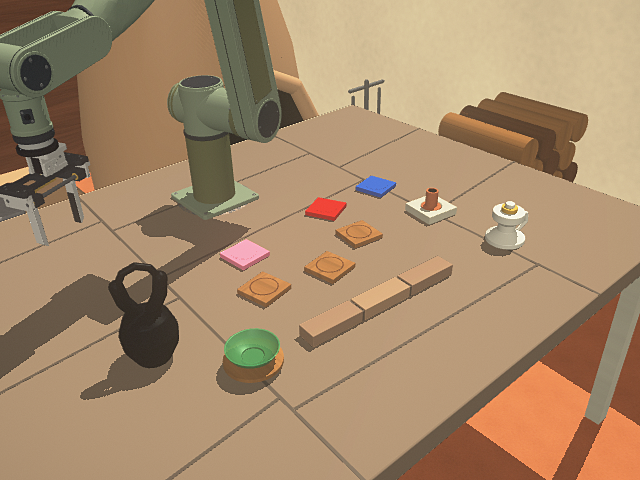

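View pics/side0.png

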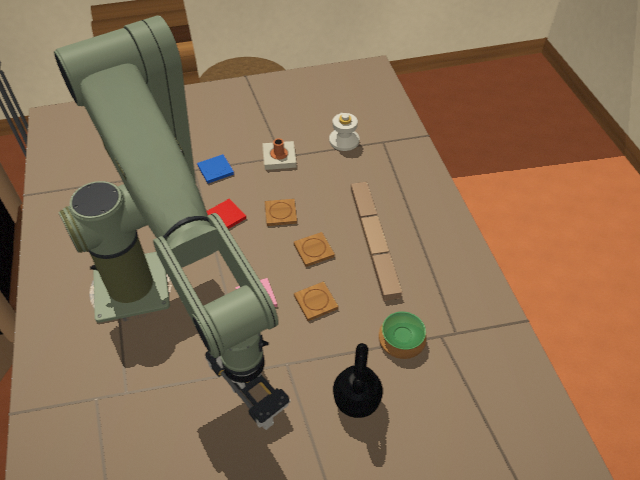

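Possible confusions: juniper coasters at scene (264,289), (330,267) and (359,234); look-alikes are pink (245,254), red (326,209) and blue (376,187). The holder is in the mould at (432,205), and the lantern at (507,225) is not it. I'll measure next.

```bash
cat > h.py <<'E'
from plant import *
import cv2, numpy as np
def K(c):
    f=240/np.tan(np.radians(c['fovy'])/2); return np.array([[f,0,c['cx']],[0,f,c['cy']],[0,0,1]])
def cast(uv,c,z):
    uv=np.asarray(uv,float).reshape(-1,2)
    d=(np.linalg.inv(K(c))@np.c_[uv,np.ones(len(uv))].T).T@c['cam_to_world'][:3,:3].T
    o=c['cam_to_world'][:3,3]; return (o+d*((z-o[2])/d[:,2])[:,None])[:,:2]
def wood(img):
    h=cv2.cvtColor(img,cv2.COLOR_BGR2HSV); return cv2.inRange(h,(7,135,70),(20,255,255))
def rectify(img,c,z,x0,x1,y0,y1,s=1000):
    """top-down view of the plane z: rows run from far x (top), columns from left y"""
    W=np.array([[x1,y1],[x1,y0],[x0,y0],[x0,y1]]); R=c['cam_to_world'][:3,:3];o=c['cam_to_world'][:3,3]
    p=(np.c_[W,np.full(4,z)]-o)@R@K(c).T; p=p[:,:2]/p[:,2:]
    w,h=int((y1-y0)*s),int((x1-x0)*s)
    H=cv2.getPerspectiveTransform(p.astype(np.float32),np.float32([[0,0],[w,0],[w,h],[0,h]]))
    return cv2.warpPerspective(img,H,(w,h))
E
python3 - <<'E'
from h import *
for n in("scene","side"):
    im=cv2.imread(f"pics/{n}0.png");c=camera_model(n)
    m=wood(im);cs,hi=cv2.findContours(m,cv2.RETR_EXTERNAL,cv2.CHAIN_APPROX_NONE)
    for k in cs:
        if cv2.contourArea(k)<150: continue
        p=cast(k,c,.014)
        if not(0.2<p[:,0].mean()<1 and abs(p[:,1].mean())<.5): continue
        r_=cv2.minAreaRect((p*1000).astype(np.float32)); print(n,k.mean(0).round(),np.round(r_[0]),np.round(r_[1]),round(r_[2],1))
a=[rectify(cv2.imread(f"pics/{n}0.png"),camera_model(n),.03,.35,.85,-.3,.45) for n in("scene","side")]
o=np.vstack(a);cv2.imwrite("pics/rect.png",cv2.resize(o,None,fx=.6,fy=.6,interpolation=cv2.INTER_AREA))
cv2.imwrite("pics/r_scene.png",a[0]);cv2.imwrite("pics/r_side.png",a[1])
E
```

```text
scene [[258. 372.]] [ 691. -336.] [120.  55.] 87.1
scene [[264. 291.]] [ 482. -177.] [98. 99.] 11.5
scene [[328. 269.]] [518.  -7.] [ 97. 101.] 9.7
scene [[361. 235.]] [457. 151.] [ 96. 102.] 82.2
scene [[431. 200.]] [461. 432.] [ 53. 135.] 40.9
side [[400. 346.]] [ 647. -357.] [ 72. 118.] 61.4
side [[315. 301.]] [ 473. -177.] [91. 95.] 11.5
side [[314. 249.]] [510.  -7.] [90. 96.] 10.0
side [[280. 212.]] [447. 152.] [98. 88.] 82.3
side [[279. 149.]] [498. 423.] [95. 48.] 77.8
```

View pics/rect.png

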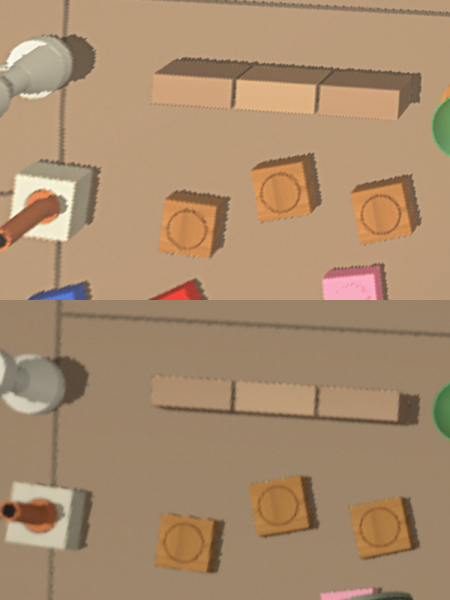

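The rectified views show three ring-inlaid coasters, askew by about +11°, +10° and −8°. The kerb is at a slight yaw (about −4°), and the mould with the holder is on the left. Next I'll get precise numbers for the kerb, ring centres, mould and vase.

Run:
```python
from h import *
for n in("scene","side"):
    im=cv2.imread(f"pics/{n}0.png");c=camera_model(n)
    # ring: dark hole inside the wood top, rectified at the coaster top
    for cx,cy in((.475,-.175),(.512,-.006),(.45,.152)):
        R=rectify(im,c,.014,cx-.06,cx+.06,cy-.06,cy+.06,5000); g=cv2.GaussianBlur(R[...,1],(9,9),0)
        bh=cv2.morphologyEx(g,cv2.MORPH_BLACKHAT,np.ones((41,41)))
        yy,xx=np.mgrid[:600,:600]; bh[np.hypot(xx-300,yy-300)>170]=0
        m=bh>np.percentile(bh[bh>0],70)
        k,hh,_=cv2.connectedComponentsWithStats(m.astype(np.uint8))[1:4]
        i=1+np.argmax(hh[1:,2]*hh[1:,3]); pts=np.argwhere(k==i)[:,::-1].astype(np.float32)
        e=cv2.fitEllipse(pts)
        print(n,'ring',round((cx+.06-e[0][1]/5000)*1e3,1),round((cy+.06-e[0][0]/5000)*1e3,1),np.round(np.array(e[1])/5,1))
    R=rectify(im,c,.022,.38,.62,.28,.48,3000) # mould
    h=cv2.cvtColor(R,cv2.COLOR_BGR2HSV); w=cv2.inRange(h,(0,0,150),(180,75,255)) ; k,st=cv2.connectedComponentsWithStats(w)[1:3]
    i=1+np.argmax(st[1:,4]); cn=max(cv2.findContours((k==i).astype(np.uint8),0,1)[0],key=cv2.contourArea); q=cv2.minAreaRect(cn)
    print(n,'mould',.62-q[0][1]/3000,.48-q[0][0]/3000,np.array(q[1])/3,q[2])
    k=cv2.inRange(im,(0,0,0),(40,40,40)); k[:200]=0; u,st,_=cv2.connectedComponentsWithStats(k)[1:4]
    print(n,[tuple(s) for s in st[1:] if s[4]>600])
# kerb crop
a=rectify(cv2.imread("pics/side0.png"),camera_model("side"),.03,.60,.76,-.27,.25,1500)
b=rectify(cv2.imread("pics/scene0.png"),camera_model("scene"),.03,.60,.76,-.27,.25,1500)
cv2.imwrite("pics/kerb.png",np.vstack([b,a]))
```

```text
Traceback (most recent call last):
IndexError: boolean index did not match indexed array along axis 0; size of axis is 599 but size of corresponding boolean axis is 600
```

```bash
sed -i 's/int((y1-y0)\*s),int((x1-x0)\*s)/round((y1-y0)*s),round((x1-x0)*s)/' h.py
cat > m.py <<'E'
from h import *
def ring(im,c,cx,cy):
    R=rectify(im,c,.014,cx-.06,cx+.06,cy-.06,cy+.06,5000); g=cv2.GaussianBlur(R[...,1],(9,9),0)
    bh=cv2.morphologyEx(g,cv2.MORPH_BLACKHAT,np.ones((41,41)))
    yy,xx=np.mgrid[:600,:600]; bh[np.hypot(xx-300,yy-300)>170]=0
    m=bh>np.percentile(bh[bh>0],70)
    k,hh=cv2.connectedComponentsWithStats(m.astype(np.uint8))[1:3]
    i=1+np.argmax(hh[1:,2]*hh[1:,3]); e=cv2.fitEllipse(np.argwhere(k==i)[:,::-1].astype(np.float32))
    return round((cx+.06-e[0][1]/5000)*1e3,1),round((cy+.06-e[0][0]/5000)*1e3,1),np.round(np.array(e[1])/5,1)
E
python3 - <<'E'
from m import *
for n in("scene","side"):
    im=cv2.imread(f"pics/{n}0.png");c=camera_model(n)
    for q in((.475,-.175),(.512,-.006),(.45,.152)): print(n,ring(im,c,*q))
    R=rectify(im,c,.022,.38,.62,.28,.48,3000) # mould
    h=cv2.cvtColor(R,cv2.COLOR_BGR2HSV); w=cv2.inRange(h,(0,0,150),(180,75,255)) ; k,st=cv2.connectedComponentsWithStats(w)[1:3]
    i=1+np.argmax(st[1:,4]); cn=max(cv2.findContours((k==i).astype(np.uint8),0,1)[0],key=cv2.contourArea); q=cv2.minAreaRect(cn)
    print(n,'mould',.62-q[0][1]/3000,.48-q[0][0]/3000,np.array(q[1])/3,q[2])
    k=cv2.inRange(im,(0,0,0),(40,40,40)); k[:200]=0; u,st=cv2.connectedComponentsWithStats(k)[1:3]
    print(n,[tuple(map(int,s)) for s in st[1:] if s[4]>600])
print('vase',cast([(150,358)],camera_model("scene"),0),cast([(358,405)],camera_model("side"),0))
b,a=[rectify(cv2.imread(f"pics/{n}0.png"),camera_model(n),.03,.60,.76,-.27,.25,1500) for n in("scene","side")]
cv2.imwrite("pics/kerb.png",np.vstack([b,a]))
E
```

```text
scene (474.5, -173.3, array([62.8, 64.2]))
scene (511.5, -3.5, array([61.5, 63.7]))
scene (449.1, 155.4, array([60.5, 63.7]))
scene mould 0.5059304911295572 0.3786468912760417 [129.04516602 131.21769206] 7.616461753845215
scene []
side (474.4, -173.3, array([63.2, 64.1]))
side (511.0, -2.9, array([61.7, 63.6]))
side (448.4, 155.9, array([60.3, 63.2]))
side mould 0.49249486287434896 0.39445897420247394 [107.37273153 108.36501058] 7.125016689300537
side [(0, 200, 15, 103, 1097), (193, 318, 96, 105, 1523), (333, 344, 49, 74, 2195)]
vase [[ 0.4992074  -0.47888048]] [[ 0.50206112 -0.47814202]]
```

View pics/kerb.png

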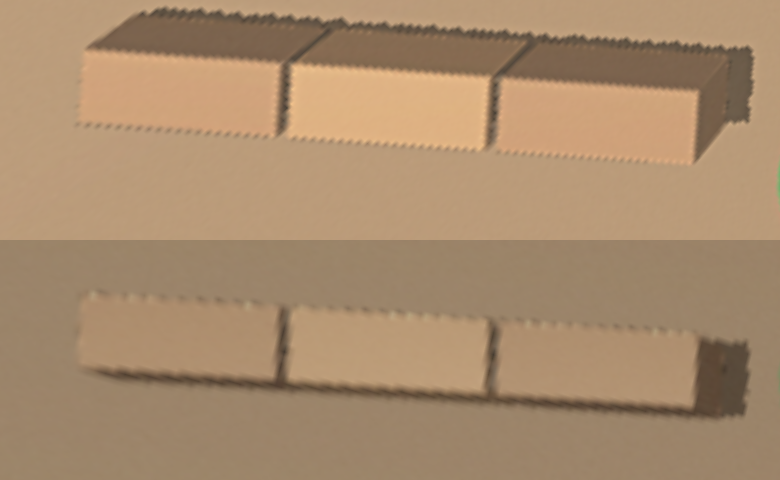

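Both views agree on the ring centres to under 1 mm: A (474.5,−173.3), B (511.2,−3.2), C (448.8,155.6). The kerb's front edge gives mid ≈ (663,−8) at yaw −3.55°, with a measured length of about 412 mm against 414. So the kerb and coaster sizes check out.

```bash
cat > go.py <<'E'
import sys; from h import *
from scipy.spatial.transform import Rotation as Ro
s=get_state(); w,x,y,z=s['tcp_rot']; R=Ro.from_quat([x,y,z,w]).as_matrix()
yaw=np.degrees(np.arctan2(R[1,0],R[0,0])); p=np.array(s['tool_pos'])
for a in sys.argv[1:]:
    t=list(map(float,a.split(','))); print(a,'shift cm',np.round((np.array(t[:3])-p)@R*100,2),'spin',round((yaw-t[3]+90)%180-90,2))
print('now',p.round(4),'yaw',round(yaw,2),'tilt',np.round(R[:,2],4),'q6',round(s['q'][5],2),'t',s['t'])
E
python3 go.py .4745,-.1733,.12,11.3
```

```text
.4745,-.1733,.12,11.3 shift cm [ 34.67 -20.69   8.49] spin 15.27
now [ 0.257  -0.5136  0.2044] yaw 26.57 tilt [-6.0e-04  1.9e-03 -1.0e+00] q6 -0.15 t 0.1
```

```bash
python3 -m jog '[[4,-3,0,0,1],[8,-6,0,4,1],[12,-8.5,0,8,1],[16,-11,0,12,1],[20,-13.5,2,15.3,1],[25,-16,4,15.3,1],[29,-18.5,6,15.3,1],[33,-20.2,8,15.3,1],[34.7,-20.7,8.4,15.3,1],[34.7,-20.7,8.4,15.3,1],[34.7,-20.7,8.4,15.3,1]]'; python3 go.py .4745,-.1733,.004,11.3
python3 - <<'E'
from m import *
c=camera_model("wrist");im=snapshot("wrist");cv2.imwrite("pics/w1.png",im);print(ring(im,c,.4745,-.1733))
p=cast(max(cv2.findContours(wood(im),0,1)[0],key=cv2.contourArea),c,.014);q=cv2.minAreaRect((p*1000).astype(np.float32));print(q)
E
```

```text
t: 1.2
tool_pos: [0.4746, -0.1736, 0.121]
tcp_rot: [-0.0, 0.995, 0.099, -0.001]
force: [-0.8, -0.5, -1.0]
finger_gap: 0.0942
gripper_force: 0.0
.4745,-.1733,.004,11.3 shift cm [ 1.00e-02 -3.00e-02  1.17e+01] spin 0.07
now [ 0.4746 -0.1736  0.121 ] yaw 11.37 tilt [-1.4e-03  1.0e-04 -1.0e+00] q6 0.85 t 1.2
(473.8, -172.5, array([63.5, 64.1]))
((510.4543151855469, -2.6782608032226562), (91.0557861328125, 90.37313079833984), 8.587808609008789)
```

View pics/w1.png

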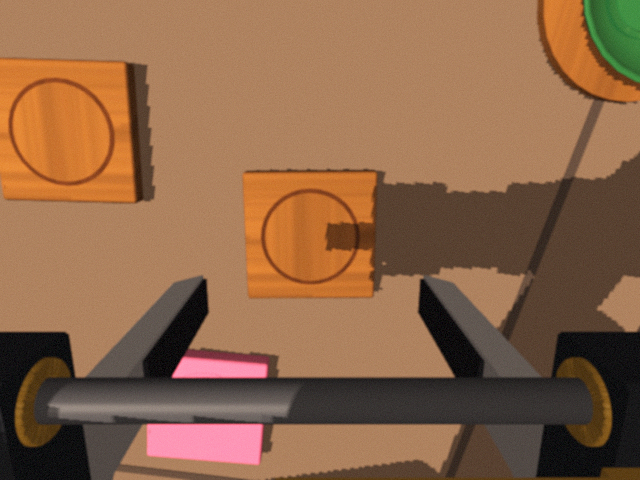

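The wrist view shows coaster A at (310,236), ring-inlaid and wooden, between the fingers and nearly square to them. The pink one at (208,410) is clear of it. I'll check its angle precisely before descending.

```bash
cat > co.py <<'E'
from m import *
c=camera_model("wrist");im=snapshot("wrist")
for k in cv2.findContours(wood(im),0,1)[0]:
    if cv2.contourArea(k)>3000:
        p=cast(k,c,.014); q=cv2.minAreaRect((p*1000).astype(np.float32)); a=(q[2]+45)%90-45
        if max(q[1])<110: print('coaster',np.round(q[0],1),np.round(q[1],1),'yaw',round(a,1),'ring',ring(im,c,*np.array(q[0])/1000))
E
python3 co.py; python3 go.py .474,-.173,.003,11.3
```

```text
coaster [ 474.2 -171.6] [90.9 90.4] yaw 11.6 ring (np.float64(473.7), np.float64(-171.8), array([63.7, 64.4]))
coaster [510.5  -3.1] [90. 92.] yaw 9.2 ring (np.float64(510.2), np.float64(-2.0), array([63.7, 63.9]))
coaster [ 618.8 -315.2] [91.5 35.2] yaw -35.5 ring (np.float64(618.3), np.float64(-311.2), array([26.5, 68.3]))
.474,-.173,.003,11.3 shift cm [-0.03 -0.21 11.88] spin -0.08
now [ 0.4747 -0.1749  0.1218] yaw 11.22 tilt [ 3.e-04 -7.e-04 -1.e+00] q6 0.85 t 1.3
```

```bash
python3 -m jog '[[0,-0.1,4,0,1],[0,-0.1,7,0,1],[0,-0.1,9,0,1],[0,-0.1,10,0,1],[0,-0.1,10.2,0,1],[0,-0.1,10.4,0,1],[0,-0.1,10.4,0,1]]'; python3 go.py .474,-.173,.003,11.3;python3 co.py
```

```text
t: 2.0
tool_pos: [0.4757, -0.1738, 0.0186]
tcp_rot: [0.001, 0.995, 0.098, 0.001]
force: [0.4, 0.7, 0.5]
finger_gap: 0.0942
gripper_force: 0.0
.474,-.173,.003,11.3 shift cm [-0.15 -0.12  1.56] spin -0.06
now [ 0.4757 -0.1738  0.0186] yaw 11.24 tilt [ 0.0021 -0.0012 -1.    ] q6 0.85 t 2.0
coaster [ 475.4 -171.2] [89.5 89.6] yaw 11.4 ring (np.float64(474.4), np.float64(-171.7), array([62.9, 64.1]))
coaster [516.3 -43.3] [90. 19.] yaw 1.0 ring (np.float64(517.3), np.float64(-49.6), array([ 7.2, 64.4]))
```

Run:
```python
from h import *
cv2.imwrite("pics/w2.png",snapshot("wrist")[120:420,60:580])
```

```text
(no output)
```

View pics/w2.png

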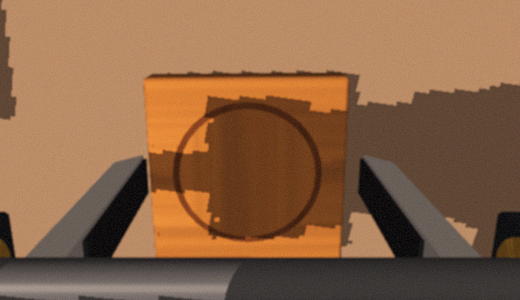

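The crop shows finger tips at x=147 and 360 and coaster edges at 150 and 345, so the gripper sits about 2.5 mm too far right. I'll shift tool y −2.4 mm, which agrees with the wrist ray cast, then descend.

```bash
python3 -m jog '[[0,-0.24,0,0,1],[0,-0.24,0.3,0,1],[0,-0.24,0.6,0,1],[0,-0.24,0.9,0,1],[0,-0.24,1.2,0,1],[0,-0.24,1.4,0,1],[0,-0.24,1.4,0,1]]'; python3 go.py .474,-.173,.003,11.3
```

```text
t: 2.8
tool_pos: [0.4739, -0.1704, 0.0029]
tcp_rot: [-0.0, 0.995, 0.098, -0.0]
force: [-1.2, -0.6, 0.1]
finger_gap: 0.094
gripper_force: 0.0
.474,-.173,.003,11.3 shift cm [-0.04  0.26 -0.01] spin -0.03
now [ 0.4739 -0.1704  0.0029] yaw 11.27 tilt [-1.e-03  5.e-04 -1.e+00] q6 0.86 t 2.8
```

No contact force, so the fingers straddle it. Close gently.

```bash
python3 -m jog '[[0,0,0,0,0.9],[0,0,0,0,0.9],[0,0,0,0,0.9],[0,0,0,0,0.9]]' 6; python3 go.py .6089,-.1449,.003,-3.55
```

```text
t: 3.2
tool_pos: [0.4743, -0.1706, 0.0035]
tcp_rot: [0.0, 0.995, 0.098, 0.0]
force: [-0.6, 0.0, -1.4]
finger_gap: 0.0902
gripper_force: 6.0
.6089,-.1449,.003,-3.55 shift cm [13.7   0.11  0.05] spin 14.82
now [ 0.4743 -0.1706  0.0035] yaw 11.27 tilt [ 1.e-04 -0.e+00 -1.e+00] q6 0.86 t 3.2
```

```bash
python3 -m jog '[[1,0,0,0,0.9],[2.5,0,0,2,0.9],[4,0,0,5,0.9],[5.5,0,0,8,0.9],[7,0,0,11,0.9],[8.5,0,0,14,0.9],[10,0,0,14.8,0.9],[11.3,0,0,14.8,0.9],[12.3,0,0,14.8,0.9],[12.8,0,0,14.8,0.9],[12.8,0,0,14.8,0.9]]'
cat > kb.py <<'E'
import sys
from m import *
# coasters in the kerb frame as seen by scene and side (yaw -3.55, kerb mid .663,-.008)
a=np.radians(-3.55); B=np.array([[np.cos(a),np.sin(a)],[-np.sin(a),np.cos(a)]])
for n in("scene","side"):
    im=snapshot(n);c=camera_model(n);cv2.imwrite(f"pics/now_{n}.png",im)
    for q in sys.argv[1:]:
        v=ring(im,c,*map(float,q.split(','))); print(n,v[:2],v[2],'kerb frame',np.round(B@(np.array(v[:2])-[663,-8]),1))
E
python3 go.py .6089,-.1449,.003,-3.55;python3 kb.py .6,-.145; python3 co.py
```

```text
t: 4.3
tool_pos: [0.6005, -0.1454, 0.0034]
tcp_rot: [0.0, 1.0, -0.03, 0.0]
force: [0.5, -0.4, -0.9]
finger_gap: 0.0899
gripper_force: 6.0
.6089,-.1449,.003,-3.55 shift cm [ 0.84 -0.1   0.04] spin 0.06
now [ 0.6005 -0.1454  0.0034] yaw -3.49 tilt [ 3.e-04 -1.e-04 -1.e+00] q6 1.25 t 4.3
scene (600.4, -145.7) [64.  64.3] kerb frame [ -54.  -141.3]
side (587.9, -145.8) [39.3 55.5] kerb frame [ -66.4 -142.2]
coaster [ 605.  -146.2] [89.4 81.2] yaw -3.0 ring (np.float64(601.1), np.float64(-146.0), array([59.7, 63.6]))
```

```bash
python3 -m jog '[[0.3,-0.1,0,0,0.9],[0.6,-0.1,0,0,0.9],[0.75,-0.1,0,0,0.9],[0.85,-0.1,0,0,0.9],[0.85,-0.1,0,0,0.9],[0.85,-0.1,0,0,0.9]]'; python3 go.py .6089,-.1449,.003,-3.55;python3 kb.py .6,-.145; python3 co.py
```

```text
t: 5.05
tool_pos: [0.608, -0.1451, 0.0034]
tcp_rot: [-0.0, 1.0, -0.031, -0.0]
force: [-1.7, 0.7, -0.1]
finger_gap: 0.0899
gripper_force: 6.0
.6089,-.1449,.003,-3.55 shift cm [ 0.09 -0.03  0.04] spin 0.02
now [ 0.608  -0.1451  0.0034] yaw -3.53 tilt [-7.e-04  1.e-04 -1.e+00] q6 1.26 t 5.05
scene (610.5, -145.3) [64.7 72.9] kerb frame [ -43.9 -140.3]
side (594.4, -147.5) [37.9 55.2] kerb frame [ -59.8 -143.5]
```

```bash
python3 -m jog '[[0.1,0,0,0,0.9],[0.2,0,0,0,0.9],[0.2,0,0,0,0.9],[0.2,0,0,0,0.9]]'; python3 go.py .6089,-.1449,.003,-3.55
```

```text
t: 5.6
tool_pos: [0.6089, -0.1447, 0.0032]
tcp_rot: [-0.0, 1.0, -0.031, -0.002]
force: [-4.9, 1.0, 2.9]
finger_gap: 0.0897
gripper_force: 6.0
.6089,-.1449,.003,-3.55 shift cm [0.   0.02 0.02] spin 0.02
now [ 0.6089 -0.1447  0.0032] yaw -3.53 tilt [-0.0033  0.001  -1.    ] q6 1.26 t 5.6
```

Flush contact reached, exactly where predicted. Release and go to coaster B.

```bash
python3 go.py .5108,-.0025,.075,9.6; python3 -m jog '[[0,0,0,0,1],[0,0,0,0,1],[0,0,0,0,1],[0,0,-2,0,1],[0,0,-4,0,1],[0,0,-6,0,1],[-4,-4,-7.2,-5,1],[-8,-8,-7.2,-10,1],[-10.5,-12,-7.2,-13.1,1],[-10.7,-13.6,-7.2,-13.1,1],[-10.7,-13.6,-7.2,-13.1,1],[-10.7,-13.6,-7.2,-13.1,1]]'; python3 go.py .5108,-.0025,.02,9.6;python3 co.py;python3 kb.py .608,-.145
```

```text
.5108,-.0025,.075,9.6 shift cm [-10.69 -13.6   -7.13] spin -13.13
now [ 0.6089 -0.1447  0.0032] yaw -3.53 tilt [-0.0033  0.001  -1.    ] q6 1.26 t 5.6
t: 6.8
tool_pos: [0.5128, -0.0028, 0.076]
tcp_rot: [0.0, 0.996, 0.084, 0.001]
force: [-0.4, 0.4, 0.2]
finger_gap: 0.0941
gripper_force: 0.0
.5108,-.0025,.02,9.6 shift cm [-0.21 -0.07  5.6 ] spin 0.06
now [ 0.5128 -0.0028  0.076 ] yaw 9.66 tilt [ 2.e-03 -7.e-04 -1.e+00] q6 1.23 t 6.8
coaster [454.3 146.5] [70.8 85.9] yaw -7.0 ring (np.float64(450.4), np.float64(154.0), array([56.4, 62.5]))
coaster [511.5  -0.7] [90.4 90.2] yaw 9.6 ring (np.float64(510.8), np.float64(-0.6), array([63. , 64.4]))
coaster [ 609.1 -141.1] [92.8 94.4] yaw -3.6 ring (np.float64(607.5), np.float64(-143.0), array([61.2, 63.4]))
scene (608.9, -142.1) [57.4 61.5] kerb frame [ -45.7 -137.2]
side (608.0, -145.3) [64.1 64.3] kerb frame [ -46.4 -140.4]
```

```bash
python3 -m jog '[[-0.15,-0.18,2,0,1],[-0.15,-0.18,4,0,1],[-0.15,-0.18,5.2,0,1],[-0.15,-0.18,5.5,0,1],[-0.15,-0.18,5.5,0,1]]'; python3 go.py .511,-.0005,.003,9.6;python3 co.py; python3 go.py .511,-.0005,.003,9.6
```

```text
t: 7.45
tool_pos: [0.5102, -0.0019, 0.0201]
tcp_rot: [-0.0, 0.997, 0.083, -0.0]
force: [-0.6, -0.5, 0.7]
finger_gap: 0.0945
gripper_force: 0.0
.511,-.0005,.003,9.6 shift cm [ 0.1  -0.12  1.71] spin -0.07
now [ 0.5102 -0.0019  0.0201] yaw 9.53 tilt [-8.e-04  1.e-04 -1.e+00] q6 1.23 t 7.45
coaster [481.  120.5] [37. 32.] yaw -0.8 ring (np.float64(481.3), np.float64(121.9), array([30.3, 38.9]))
coaster [ 5.116e+02 -3.000e-01] [90.7 89.5] yaw 9.5 ring (np.float64(510.6), np.float64(-0.7), array([63.4, 64.2]))
coaster [ 599.4 -102.1] [93.8 43.3] yaw 20.1 ring (np.float64(595.0), np.float64(-100.4), array([16.6, 68.1]))
.511,-.0005,.003,9.6 shift cm [ 0.04 -0.13  1.77] spin -0.06
now [ 0.5108 -0.0018  0.0207] yaw 9.54 tilt [ 6.e-04 -1.e-04 -1.e+00] q6 1.23 t 7.5
```

Shift another 1.2 mm left, then straddle and grip with force checks.

```bash
python3 -m jog '[[0,-0.12,0,0,1],[0,-0.12,0.3,0,1],[0,-0.12,0.6,0,1],[0,-0.12,0.9,0,1]]'; python3 -m jog '[[0,0,0.3,0,1],[0,0,0.6,0,1],[0,0,0.85,0,1],[0,0,0.85,0,1]]';python3 -m jog '[[0,0,0,0,0.9],[0,0,0,0,0.9],[0,0,0,0,0.9],[0,0,0,0,0.9]]' 6;  python3 go.py .6176,-.0052,.003,-3.55
```

```text
t: 7.9
tool_pos: [0.5101, -0.0001, 0.0115]
tcp_rot: [0.0, 0.997, 0.084, 0.0]
force: [0.0, -0.1, 0.4]
finger_gap: 0.0942
gripper_force: 0.0
t: 8.3
tool_pos: [0.5095, -0.0001, 0.0024]
tcp_rot: [-0.0, 0.997, 0.083, -0.001]
force: [0.1, -0.4, 0.1]
finger_gap: 0.0942
gripper_force: 0.0
t: 8.7
tool_pos: [0.5099, -0.0001, 0.003]
tcp_rot: [-0.0, 0.997, 0.083, 0.0]
force: [-0.4, 0.2, -1.7]
finger_gap: 0.0901
gripper_force: 6.0
.6176,-.0052,.003,-3.55 shift cm [10.53  2.29 -0.  ] spin 13.13
now [ 5.099e-01 -1.000e-04  3.000e-03] yaw 9.58 tilt [ 0.  0. -1.] q6 1.23 t 8.7
```

```bash
python3 -m jog '[[1,0.2,0,0,0.9],[2.5,0.5,0,2,0.9],[4,0.9,0,5,0.9],[5.5,1.2,0,8,0.9],[7,1.6,0,11,0.9],[8.5,1.9,0,13.1,0.9],[9.5,2.2,0,13.1,0.9],[10.1,2.25,0,13.1,0.9],[10.5,2.3,0,13.1,0.9],[10.6,2.3,0,13.1,0.9],[10.6,2.3,0,13.1,0.9],[10.6,2.3,0,13.1,0.9]]';python3 go.py .6176,-.0052,.003,-3.55; python3 kb.py .6176,-.0052
```

```text
t: 9.9
tool_pos: [0.6168, -0.0054, 0.0027]
tcp_rot: [0.0, 1.0, -0.031, -0.001]
force: [-5.1, -1.7, 2.4]
finger_gap: 0.0898
gripper_force: 6.0
.6176,-.0052,.003,-3.55 shift cm [ 0.08 -0.02 -0.03] spin 0.02
now [ 0.6168 -0.0054  0.0027] yaw -3.53 tilt [-2.5e-03 -2.0e-04 -1.0e+00] q6 1.48 t 9.9
scene (616.8, -6.8) [55.7 64.7] kerb frame [-46.2  -1.7]
side (600.3, -7.5) [29.1 51.9] kerb frame [-62.6  -3.4]
```

Contact again. Release and go to C.

```bash
python3 go.py .4487,.157,.075,-7.5; python3 -m jog '[[0,0,0,0,1],[0,0,0,0,1],[0,0,0,0,1],[0,0,-2,0,1],[0,0,-4,0,1],[0,0,-6,0,1],[-4.5,-4,-7.2,1,1],[-9,-8,-7.2,2,1],[-13,-12,-7.2,3,1],[-17,-15,-7.2,4,1],[-17.8,-15.2,-7.2,4,1],[-17.8,-15.2,-7.2,4,1]]'; python3 go.py .4487,.157,.02,-7.5;python3 co.py;python3 kb.py .608,-.145 .6176,-.0052
```

```text
.4487,.157,.075,-7.5 shift cm [-17.79 -15.16  -7.2 ] spin 3.97
now [ 0.6168 -0.0053  0.0026] yaw -3.53 tilt [-2.7e-03 -1.0e-04 -1.0e+00] q6 1.48 t 10.0
t: 11.2
tool_pos: [0.4461, 0.1599, 0.0745]
tcp_rot: [-0.0, 0.998, -0.063, -0.001]
force: [-0.1, -0.7, 0.9]
finger_gap: 0.094
gripper_force: 0.0
.4487,.157,.02,-7.5 shift cm [0.31 0.26 5.45] spin 0.24
now [0.4461 0.1599 0.0745] yaw -7.26 tilt [-2.3e-03  7.0e-04 -1.0e+00] q6 1.86 t 11.2
coaster [449.1 158.2] [90.3 91.1] yaw -7.3 ring (np.float64(448.5), np.float64(158.2), array([63.8, 64.4]))
scene (608.0, -145.3) [63.6 64.2] kerb frame [ -46.4 -140.4]
scene (617.5, -5.9) [63.4 64.1] kerb frame [-45.5  -0.7]
side (608.1, -145.4) [64.1 64.5] kerb frame [ -46.3 -140.5]
side (617.4, -6.6) [62.2 63.9] kerb frame [-45.6  -1.4]
```

A and B are placed within 1.5 mm of the middle and about 45.5 mm and 46.3 mm out from the kerb.

```bash
python3 go.py .4487,.1582,.02,-7.4;python3 -m jog '[[0.1,0,2,0,1],[0.1,0,4,0,1],[0.1,0,5.2,0,1],[0.1,0,5.5,0,1],[0.1,0,5.5,0,1]]'; python3 co.py; python3 go.py .4487,.1582,.003,-7.4
```

```text
.4487,.1582,.02,-7.4 shift cm [-0.29 -0.03  5.56] spin -0.1
now [0.4514 0.1575 0.0756] yaw -7.5 tilt [ 2.7e-03  2.0e-04 -1.0e+00] q6 1.86 t 11.35
t: 11.85
tool_pos: [0.4515, 0.1568, 0.0197]
tcp_rot: [0.0, 0.998, -0.066, -0.0]
force: [0.4, 0.2, 0.4]
finger_gap: 0.0941
gripper_force: 0.0
coaster [450.6 158.2] [89.4 87.8] yaw -7.6 ring (np.float64(449.2), np.float64(159.1), array([61.3, 63.2]))
.4487,.1582,.003,-7.4 shift cm [-0.33 -0.08  1.72] spin -0.17
now [0.4519 0.157  0.0202] yaw -7.57 tilt [ 7.e-04  1.e-04 -1.e+00] q6 1.86 t 11.9
```

```bash
python3 -m jog '[[-0.15,-0.15,0,0,1],[-0.15,-0.15,0.3,0,1],[-0.15,-0.15,0.6,0,1],[-0.15,-0.15,0.9,0,1]]'; python3 -m jog '[[0,0,0.3,0,1],[0,0,0.6,0,1],[0,0,0.8,0,1],[0,0,0.8,0,1]]';python3 -m jog '[[0,0,0,0,0.9],[0,0,0,0,0.9],[0,0,0,0,0.9],[0,0,0,0,0.9]]' 6;  python3 go.py .6263,.1345,.003,-3.55
```

```text
t: 12.3
tool_pos: [0.4498, 0.1591, 0.011]
tcp_rot: [-0.0, 0.998, -0.066, 0.0]
force: [-0.4, -0.2, -0.2]
finger_gap: 0.0939
gripper_force: 0.0
t: 12.7
tool_pos: [0.4493, 0.1589, 0.0025]
tcp_rot: [0.0, 0.998, -0.066, -0.0]
force: [0.5, -0.2, 0.8]
finger_gap: 0.0941
gripper_force: 0.0
t: 13.1
tool_pos: [0.4497, 0.159, 0.003]
tcp_rot: [-0.0, 0.998, -0.066, 0.0]
force: [-0.3, -0.8, -0.0]
finger_gap: 0.0898
gripper_force: 6.0
.6263,.1345,.003,-3.55 shift cm [17.83  0.12 -0.  ] spin -3.97
now [0.4497 0.159  0.003 ] yaw -7.52 tilt [ 0.  0. -1.] q6 1.86 t 13.1
```

```bash
python3 -m jog '[[1,0,0,0,0.9],[3,0,0,0,0.9],[5,0,0,0,0.9],[7,0,0,-1,0.9],[9,0,0,-2,0.9],[11,0,0,-3,0.9],[13,0,0,-4,0.9],[15,0,0,-4,0.9],[16.3,0.05,0,-4,0.9],[16.9,0.05,0,-4,0.9],[17,0.05,0,-4,0.9],[17,0.05,0,-4,0.9]]';python3 go.py .6263,.1345,.003,-3.55; python3 kb.py .619,.1345
```

```text
t: 14.3
tool_pos: [0.6179, 0.1362, 0.0027]
tcp_rot: [0.0, 1.0, -0.031, -0.0]
force: [0.4, 0.7, -0.1]
finger_gap: 0.0902
gripper_force: 6.0
.6263,.1345,.003,-3.55 shift cm [ 0.85  0.12 -0.03] spin 0.03
now [0.6179 0.1362 0.0027] yaw -3.52 tilt [-5.e-04 -0.e+00 -1.e+00] q6 1.71 t 14.3
scene (621.2, 135.2) [55.9 62.8] kerb frame [-50.6 140.3]
side (599.2, 121.6) [20.4 35.2] kerb frame [-71.7 125.4]
```

Lateral position is right. Push to contact.

```bash
python3 -m jog '[[0.3,0,0,0,0.9],[0.6,0,0,0,0.9],[0.8,0,0,0,0.9],[0.9,0,0,0,0.9],[0.9,0,0,0,0.9],[0.9,0,0,0,0.9]]'; python3 go.py .6263,.1345,.003,-3.55
```

```text
t: 15.0
tool_pos: [0.6271, 0.1357, 0.0029]
tcp_rot: [0.0, 1.0, -0.031, -0.0]
force: [-0.1, 0.7, -0.1]
finger_gap: 0.0896
gripper_force: 6.0
.6263,.1345,.003,-3.55 shift cm [-0.07  0.12 -0.01] spin 0.02
now [0.6271 0.1357 0.0029] yaw -3.53 tilt [-2.e-04 -0.e+00 -1.e+00] q6 1.71 t 15.0
```

```bash
python3 -m jog '[[0.1,0,0,0,0.9],[0.2,0,0,0,0.9],[0.3,0,0,0,0.9],[0.3,0,0,0,0.9],[0.3,0,0,0,0.9]]'; python3 go.py .6263,.1345,.003,-3.55
```

```text
t: 15.5
tool_pos: [0.6285, 0.1356, 0.0026]
tcp_rot: [0.0, 1.0, -0.031, -0.002]
force: [-5.5, -0.0, 3.4]
finger_gap: 0.0898
gripper_force: 6.0
.6263,.1345,.003,-3.55 shift cm [-0.22  0.13 -0.04] spin 0.02
now [0.6285 0.1356 0.0026] yaw -3.53 tilt [-3.4e-03  1.0e-04 -1.0e+00] q6 1.71 t 15.5
```

Contact. Release, retreat to a spot short of the mould, then measure the row, holder and lantern.

```bash
python3 -m jog '[[0,0,0,0,1],[0,0,0,0,1],[0,0,0,0,1],[0,0,-2,0,1],[0,0,-5,0,1],[0,0,-9,0,1],[-3,-3,-13,0,1],[-7,-6,-17,0,1],[-11,-9,-17,0,1],[-13,-12,-17,0,1],[-13,-13,-17,0,1],[-13,-13,-17,0,1]]'; python3 kb.py .608,-.145 .6176,-.0052 .6263,.135
python3 - <<'E'
from h import *
L=[]
for n in("scene","side","wrist"):
    c=camera_model(n); im=snapshot(n)
    if n=="wrist": cv2.imwrite("pics/w3.png",im)
    h=cv2.cvtColor(im,cv2.COLOR_BGR2HSV); m=cv2.inRange(h,(0,130,20),(13,255,255))&~cv2.inRange(h,(0,225,200),(5,255,255))
    for k in cv2.findContours(m,0,1)[0]:
        a=cv2.contourArea(k); p=cast(k.mean(0),c,.03)[0]
        if a>80 and np.hypot(*(p-[.48,.4]))<.08: print(n,'holder',a,cv2.boundingRect(k),p.round(3))
print('lantern',cast([(505,240)],camera_model("scene"),0),cast([(345,140)],camera_model("side"),0))
E
python3 go.py .49,.394,.1,7
```

```text
t: 16.7
tool_pos: [0.5083, 0.2751, 0.1736]
tcp_rot: [-0.0, 1.0, -0.029, 0.001]
force: [-0.2, -0.5, 0.5]
finger_gap: 0.094
gripper_force: 0.0
scene (608.0, -145.3) [63.6 64.3] kerb frame [ -46.4 -140.4]
scene (623.4, 6.6) [36.5 51.5] kerb frame [-40.4  12.1]
scene (626.8, 134.6) [63.1 64.2] kerb frame [-45.  140.1]
side (608.1, -145.3) [64.1 64.4] kerb frame [ -46.3 -140.4]
side (616.1, -6.1) [64.  66.6] kerb frame [-46.9  -1. ]
side (626.3, 134.9) [63.9 64.6] kerb frame [-45.5 140.4]
scene holder 268.5 (421, 188, 20, 23) [0.486 0.404]
side holder 211.5 (270, 138, 18, 21) [0.494 0.4  ]
wrist holder 4550.5 (114, 218, 84, 77) [0.492 0.396]
lantern [[0.72366355 0.41716219]] [[0.72113312 0.42191693]]
.49,.394,.1,7 shift cm [ -2.7  -12.07   7.23] spin -10.65
now [0.5093 0.2718 0.1724] yaw -3.65 tilt [-5.e-04 -7.e-04 -1.e+00] q6 1.98 t 16.95
```

View pics/w3.png

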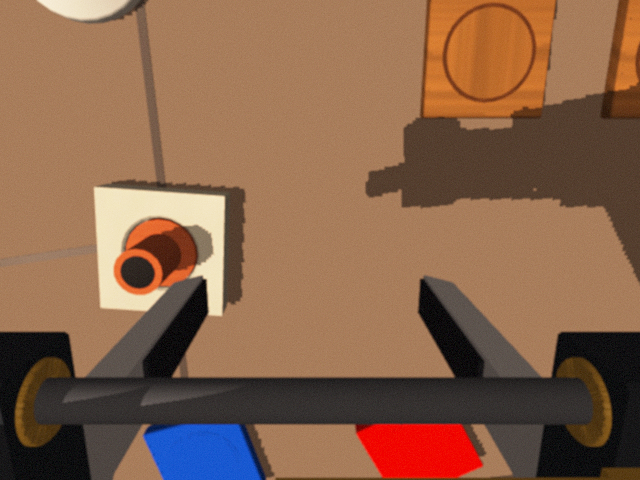

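The wrist view shows the terracotta holder in the white mould: column top centre (138,271), mould top corners (95,187), (224,196), (221,314), (100,307). All three coasters are in the row; the one odd scene reading for B was occluded by the arm, and the side view confirms it.

```bash
python3 - <<'E'
from h import *
c=camera_model("wrist")
q=cast([(95,187),(224,196),(221,314),(100,307)],c,.022);print(q.round(4),q.mean(0),np.linalg.norm(q[0]-q[1]),np.linalg.norm(q[1]-q[2]))
print('top',cast([(138,271)],c,.068),'diam',np.linalg.norm(np.diff(cast([(113,271),(163,271)],c,.068),axis=0)))
E
python3 go.py .492,.392,.12,-3.6
```

```text
[[0.5482 0.4361]
 [0.5349 0.3384]
 [0.4375 0.3522]
 [0.4501 0.4508]] [0.49267395 0.39440039] 0.09865894323440175 0.09841248715161924
top [[0.49315854 0.39382   ]] diam 0.03460494926676008
.492,.392,.12,-3.6 shift cm [ -2.49 -11.88   5.23] spin -0.05
now [0.5093 0.2718 0.1724] yaw -3.65 tilt [-5.e-04 -7.e-04 -1.e+00] q6 1.98 t 16.95
```

Mould sides measure 98.6 mm against 100 and the column diameter 34.6 against 34, so the holder at (0.493, 0.394) is consistent. Go above it.

```bash
python3 go.py .493,.394,.12,-3.6; python3 -m jog '[[-0.5,-3,0,0,1],[-1,-7,0,0,1],[-1.5,-10.5,1.5,0,1],[-2.3,-12,3.5,0,1],[-2.4,-12,5,0,1],[-2.4,-12,5.2,0,1],[-2.4,-12,5.2,0,1],[-2.4,-12,5.2,0,1]]'; python3 go.py .493,.394,.03,-3.6
python3 - <<'E'
from h import *
c=camera_model("wrist");im=snapshot("wrist");cv2.imwrite("pics/w4.png",im)
E
```

```text
.493,.394,.12,-3.6 shift cm [ -2.4  -12.09   5.23] spin -0.05
now [0.5093 0.2718 0.1724] yaw -3.65 tilt [-5.e-04 -7.e-04 -1.e+00] q6 1.98 t 16.95
t: 17.75
tool_pos: [0.4931, 0.3935, 0.1218]
tcp_rot: [-0.0, 0.999, -0.032, 0.001]
force: [0.0, -1.0, 0.7]
finger_gap: 0.094
gripper_force: 0.0
.493,.394,.03,-3.6 shift cm [-0.03 -0.05  9.18] spin -0.04
now [0.4931 0.3935 0.1218] yaw -3.64 tilt [ 1.3e-03  5.0e-04 -1.0e+00] q6 2.17 t 17.75
```

View pics/w4.png

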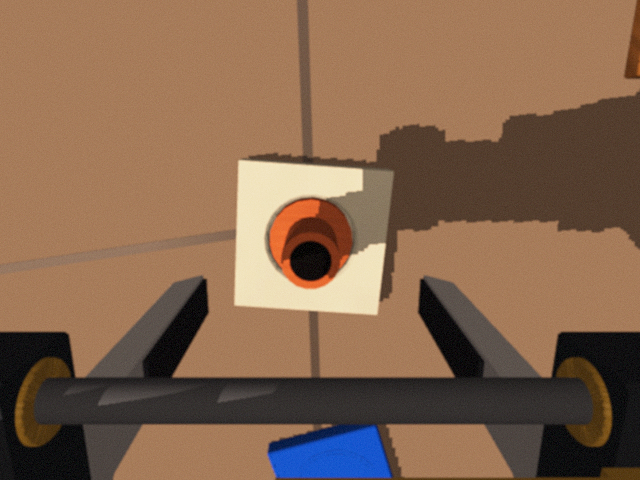

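The holder column, at (311,261), is centred between the fingertips (205 and 420, mid 313). Descend and grip.

```bash
python3 -m jog '[[0,0,3,0,1],[0,0,6,0,1],[0,0,8,0,1],[0,0,9,0,1],[0,0,9.1,0,1],[0,0,9.1,0,1]]'; python3 -m jog '[[0,0,0,0,0.3],[0,0,0,0,0.3],[0,0,0,0,0.3],[0,0,0,0,0.3],[0,0,0,0,0.3],[0,0,0,0,0.3],[0,0,0,0,0.3]]' 15
```

```text
t: 18.4
tool_pos: [0.4929, 0.3948, 0.0312]
tcp_rot: [-0.001, 1.0, -0.031, 0.001]
force: [0.5, 0.4, 0.2]
finger_gap: 0.0939
gripper_force: 0.0
t: 19.1
tool_pos: [0.4917, 0.3945, 0.0299]
tcp_rot: [0.0, 1.0, -0.031, -0.0]
force: [0.2, 0.6, -0.1]
finger_gap: 0.0416
gripper_force: 0.0
```

```bash
python3 -m jog '[[0,0,0,0,0.3],[0,0,0,0,0.3],[0,0,0,0,0.3],[0,0,0,0,0.3]]' 15;  python3 go.py .617,-.006,.1,-3.6
```

```text
t: 19.5
tool_pos: [0.4918, 0.3946, 0.0299]
tcp_rot: [-0.0, 1.0, -0.031, -0.0]
force: [0.4, -0.1, -0.6]
finger_gap: 0.0335
gripper_force: 15.0
.617,-.006,.1,-3.6 shift cm [14.96 39.21 -7.02] spin 0.07
now [0.4918 0.3946 0.0299] yaw -3.53 tilt [-1.e-04  1.e-04 -1.e+00] q6 2.17 t 19.5
```

```bash
python3 -m jog '[[0,0,-0.5,0,0.3],[0,0,-1.5,0,0.3],[0,0,-3,0,0.3],[0,0,-5,0,0.3],[0,0,-7,0,0.3],[0,0,-8,0,0.3],[0,0,-8,0,0.3]]' 15;  python3 -m jog '[[1,2,0,0,0.3],[2.5,6,0,0,0.3],[4,10,0,0,0.3],[5.5,14,0,0,0.3],[7,18,0,0,0.3],[8.5,22,0,0,0.3],[10,26,0,0,0.3],[11.5,30,0,0,0.3],[13,34,0,0,0.3],[14,37,0,0,0.3],[14.7,38.7,0,0,0.3],[14.9,39.2,0,0,0.3]]';python3 -m jog '[[0,0,0,0,0.3],[0,0,0,0,0.3]]'; python3 go.py .617,-.006,.036,-3.6;  python3 - <<'E'
from h import *
cv2.imwrite("pics/w5.png",snapshot("wrist"))
E
```

```text
t: 20.2
tool_pos: [0.4934, 0.3954, 0.1131]
tcp_rot: [-0.001, 1.0, -0.031, 0.002]
force: [0.3, -0.2, -2.2]
finger_gap: 0.0339
gripper_force: 15.0
t: 21.4
tool_pos: [0.6163, -0.0075, 0.1092]
tcp_rot: [-0.0, 0.999, -0.032, -0.001]
force: [-0.1, 0.4, -1.0]
finger_gap: 0.034
gripper_force: 15.0
t: 21.6
tool_pos: [0.6158, -0.0043, 0.1095]
tcp_rot: [-0.0, 1.0, -0.03, -0.001]
force: [0.8, 0.1, -2.2]
finger_gap: 0.0338
gripper_force: 15.0
.617,-.006,.036,-3.6 shift cm [0.14 0.17 7.35] spin 0.15
now [ 0.6158 -0.0043  0.1095] yaw -3.45 tilt [-1.2e-03  9.0e-04 -1.0e+00] q6 1.48 t 21.6
```

View pics/w5.png

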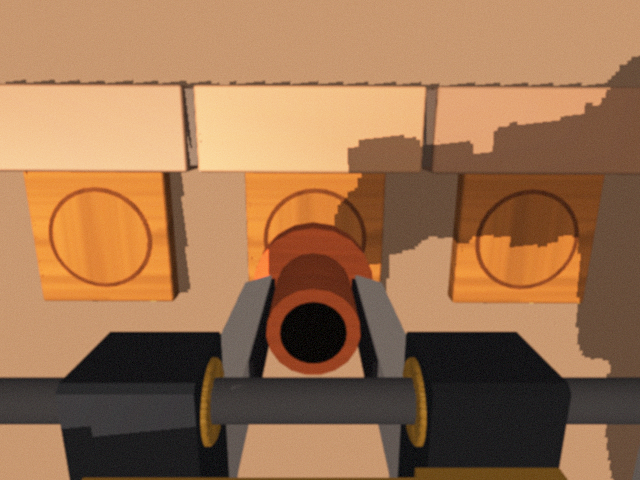

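The view shows the row flush and centred on the three stones, with the holder held upright over the middle coaster. Lower it slowly.

```bash
python3 -m jog '[[0.1,0.1,2,0,0.3],[0.1,0.1,4,0,0.3],[0.1,0.1,5.5,0,0.3],[0.1,0.1,6.4,0,0.3],[0.1,0.1,6.8,0,0.3],[0.1,0.1,7,0,0.3],[0.1,0.1,7,0,0.3]]'; python3 -m jog '[[0,0,0.1,0,0.3],[0,0,0.2,0,0.3],[0,0,0.2,0,0.3],[0,0,0.2,0,0.3]]'; python3 go.py .617,-.006,.036,-3.6
```

```text
t: 22.35
tool_pos: [0.6178, -0.0069, 0.0404]
tcp_rot: [0.0, 1.0, -0.031, 0.0]
force: [0.0, -0.9, -2.6]
finger_gap: 0.0338
gripper_force: 15.0
t: 22.75
tool_pos: [0.6175, -0.0071, 0.0382]
tcp_rot: [0.0, 1.0, -0.031, 0.0]
force: [0.5, 0.7, -1.6]
finger_gap: 0.0336
gripper_force: 15.0
.617,-.006,.036,-3.6 shift cm [-0.06 -0.1   0.22] spin 0.07
now [ 0.6175 -0.0071  0.0382] yaw -3.53 tilt [ 4.e-04 -1.e-04 -1.e+00] q6 1.48 t 22.75
```

```bash
python3 -m jog '[[0,0,0.1,0,0.3],[0,0,0.15,0,0.3],[0,0,0.15,0,0.3],[0,0,0.15,0,0.3]]'; python3 -m jog '[[0,0,0.05,0,0.3],[0,0,0.1,0,0.3],[0,0,0.1,0,0.3]]'
```

```text
t: 23.15
tool_pos: [0.6173, -0.0069, 0.0364]
tcp_rot: [-0.0, 1.0, -0.031, -0.0]
force: [1.8, -0.4, -2.9]
finger_gap: 0.0334
gripper_force: 15.0
t: 23.45
tool_pos: [0.6174, -0.007, 0.0359]
tcp_rot: [0.0, 1.0, -0.031, 0.0]
force: [-0.7, 0.6, 1.8]
finger_gap: 0.0338
gripper_force: 15.0
```

Contact is felt: the vertical force went from −2.9 to +1.8 N. Release, rise, and back away towards the robot.

```bash
python3 -m jog '[[0,0,0,0,0.5],[0,0,0,0,0.7],[0,0,0,0,0.7],[0,0,0,0,0.7],[0,0,-1,0,0.7],[0,0,-3,0,0.7],[0,0,-6,0,0.7],[0,0,-10,0,0.7],[0,0,-14,0,0.7],[-4,0,-17,0,0.7],[-8,0,-17,0,0.7],[-12,0,-17,0,0.7]]'; python3 -m jog '[[-3,-4,0,0,0.7],[-5,-8,0,0,0.7],[-5,-12,0,0,0.7],[-5,-16,0,0,0.7],[-5,-16,0,0,0.7]]'; python3 kb.py .608,-.145 .6263,.135
python3 - <<'E'
from h import *
for n in("scene","side"):
    im=cv2.imread(f"pics/now_{n}.png"); c=camera_model(n)
    R=rectify(im,c,.028,.55,.70,-.09,.08,2400);cv2.imwrite(f"pics/f_{n}.png",R)
cv2.imwrite("pics/f.png",np.hstack([cv2.imread(f"pics/f_{n}.png") for n in("scene","side")]))
E
```

```text
t: 24.65
tool_pos: [0.4976, 0.0002, 0.2079]
tcp_rot: [0.0, 1.0, -0.031, 0.002]
force: [-0.5, 0.6, 0.4]
finger_gap: 0.0654
gripper_force: 0.0
t: 25.15
tool_pos: [0.4573, 0.167, 0.2066]
tcp_rot: [-0.001, 1.0, -0.028, 0.001]
force: [0.1, -0.6, 0.9]
finger_gap: 0.0658
gripper_force: 0.0
scene (608.0, -145.3) [63.6 64.2] kerb frame [ -46.4 -140.4]
scene (626.7, 134.6) [63.1 64.1] kerb frame [-45.1 140.1]
side (608.1, -145.3) [64.1 64.4] kerb frame [ -46.3 -140.4]
side (626.4, 135.0) [63.9 64.6] kerb frame [-45.4 140.5]
```

Run:
```python
import cv2,numpy as np
a=cv2.imread("pics/now_scene.png")[180:380,180:480];b=cv2.imread("pics/now_side.png")[120:320,220:450]
cv2.imwrite("pics/fin.png",cv2.resize(np.hstack([a,b]),None,fx=1.5,fy=1.5))
```

```text
(no output)
```

View pics/fin.png

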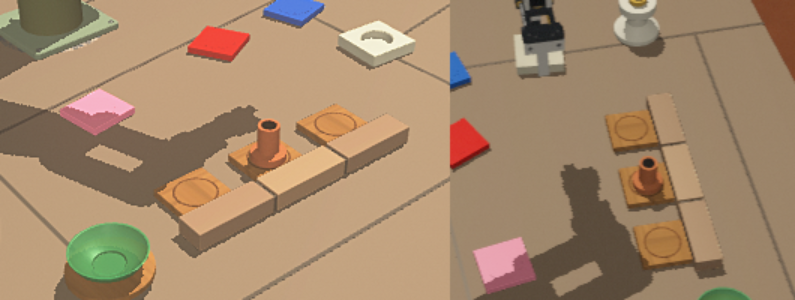

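Final view: the row is even and flush, the holder stands upright at the centre of the middle coaster (scene crop (268,145), side crop (648,175)), and the mould is empty. Handing in.

```bash
python3 -c "
from plant import *
print(r.sign_off())"
```

```text
the job is handed in; nothing more can be done
None
```

I handed the job in at about 25 s: all three coasters sit flush and centred on their kerbstones, and the candleholder stands upright in the middle of the middle coaster. The sign-off gave no verdict.

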